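# Stand the candle up and bring the stick lighter to its wick

## Task

Get the candle ready to light: stand the white pillar candle gently upright in the middle of the brass candle stand and let go of it. Then take the red stick lighter out of the chest's drawer, which opens only part-way so the long lighter has to be tilted to come out past the chest's top, and finish still holding it in the air with the tip of its nozzle just at the candle's wick, the lighter touching neither candle, stand nor chest. Leave everything else on the table where it is.

Things in the scene. Friction and masses are not known exactly. Their poses are not given: they have to be found in the camera images.
- candle: white cylindrical pillar candle, 60 mm diameter, 110 mm tall plus a 9 mm thin black wick on top that can be passed through; about 0.28 kg; loose, it starts standing upright on the pile of books. Origin: centre of its underside, z up along its axis
- wick (a point): tip of the candle's wick, on the candle's axis 119 mm above its underside
- books: pile of two books (lower white 220 x 165 mm, upper terracotta 195 x 145 mm), fixed, flat top 45 mm above the table. Origin: centre of its underside
- stand: brass pedestal candle stand, loose, 0.7 kg: round foot 92 mm diameter, slim stem, flat round plate on top 76 mm in diameter without rim, its top face 75 mm above the origin. Origin: centre of the foot's underside on the table, z up
- chest: low oak chest fixed on the table, 320 mm deep (x), 228 mm wide (y), 90 mm high, with one drawer that opens along the chest's own +x axis, away from the robot. Origin: under the middle of its front face, on the table; the chest covers x from -320 to 0 mm; its top board is 12 mm thick, underside at z = 78 mm
- chest_edge (a point): middle of the lower front edge of the chest's top board (chest frame 0, 0, 78 mm); behind this edge the drawer's rear part is covered
- drawer (a joint): how far the drawer stands open, m: 0 shut, 0.17 at its stop; it starts at or near the stop and slides with 4 N of friction. Inside: 280 mm long (chest x), 176 mm wide, floor 22 mm above the table, side walls 6 mm thick with tops at 60 mm; in the chest frame the inner face of the front board is at x = opening - 0.014
- drawer_lip (a point): middle of the upper inner edge of the drawer's front board, 68 mm above the table; the board is 14 mm thick, with a 20 mm long brass knob sticking out of it
- lighter: red stick lighter, 250 mm long, 75 g, loose, flat on the drawer's floor, handle in the open part, nozzle hidden under the chest's top. Handle 135 long, 26 wide (y), 18 mm thick (z), from x = -70 to 65 mm; nozzle: steel rod 10 mm thick along +x from 65 to 180 mm, axis at z = 9 mm. Origin: middle of the handle's underside, near the balance point; x towards the nozzle, z up as it lies
- lighter_tip (a point): end of the lighter's nozzle (lighter frame 180, 0, 9 mm)
- vase: bystander: white face vase with green sprigs, 130 mm diameter, 200 mm tall (sprigs to about 260 mm). Origin: centre of its underside
- knot: bystander: dark wooden knot ornament, about 90 mm across, 80 mm tall. Origin: on its underside
- remote: bystander: black television remote, 185 x 44 x 16 mm. Origin: centre of its underside
- mug: bystander: blue mug, 82 mm diameter, 92 mm tall. Origin: centre of its underside
- coasters: bystander: stack of round coasters, 96 mm diameter, 31 mm tall. Origin: centre of its underside
- candle_jar: bystander: green glass candle jar with wooden lid, 82 mm diameter, 90 mm tall. Origin: centre of its underside

How it is judged:
By the outcome, as a careful person would: the job done as asked, in the order asked, and still so for the second after the job is handed in, while the arm keeps its last pose, push and grip.
It also fails if it takes over 61 s, if anything falls off the work surface, if the arm or the gripper's body presses on something with over 40 N, if the wrist force passes 120 N, or if a joint passes its speed limit or range.

## Robot

A 6-joint arm with a two-finger parallel gripper is mounted at the origin on the work surface. World frame = base frame: x ahead of the robot, y to its left, z up, the work surface at z = 0. Lengths are in m, angles in rad, forces in N, time in s.
With the tool pointing down it reaches from about 0.35 to 0.975 m from the base axis. Payload 4.9 kg.
Tool frame: the origin (TCP) lies at the very end of the fingers, on their centre line; the grasp point (between the pads) lies 19 mm behind it; z points along the fingers, y is the line along which they close (so a half turn about z gives the same grasp; the last joint's range is limited). The gripper opens to 85 mm and grips with 20 to 120 N. Pads are 22 mm wide; open, the fingers measure 114 mm over their backs; the gripper's body (76 mm by 85 mm) begins 54 mm behind the grasp point. The pads swing forward as they close: fully open they stand 13 mm farther back than shut.
Start: joints at [-1.355, 0.053, 1.613, -0, 1.476, -0.119], TCP at [0.205, -0.59, 0.231] pointing down, gripper open.
Joint ranges: [-3.01, 3.01], [-1.01, 2.22], [0.06, 2.58], [-1.02, 4.17], [0.09, 2.62], [-3.14, 3.14]. Speed limits (rad/s): [2.57, 2.57, 3.14, 3.14, 3.14, 3.14].

## Interface

Orientations are given as a unit quaternion [w, x, y, z].
In Python, from plant import state, optics, ticket, nets gives the robot as it stands. The module is installed in compiled form; this text tells all that it offers.
- The arm moves only by the shell command python3 -m inch 'ROWS' [OPENING]. ROWS is JSON, a list of rows, each an object of numbers: "dx", "dy", "dz": the shift along the tool's x, y, z as a fraction of full scale; "rx", "ry", "rz": the turn, a rotation vector about the tool's x, y, z as a fraction of full scale. In form: [{"dx": .., "dy": .., "dz": .., "rx": .., "ry": .., "rz": ..}, ...]. A call has 1 to 5 rows; each row is the pose to reach, as a shift and turn from the pose commanded when the call began, along the tool's axes at that moment; what a row does not reach only later rows make up. Full scale, the value 1, is 0.8 m for a shift and 1.5 rad for a turn. A row lasts 1/10 s, in which the tool goes at most 50 mm and 8.59 degrees, less where a joint would pass 70% of its speed; a pose out of reach is approached as far as the arm can. A call with a number of a shift or a turn outside -1 to 1 is refused whole. A call with a gripper value outside its range is refused whole. OPENING is the opening, from -1 (shut) to 1 (fully open), set as the call begins (- or left out, the last holds). The fingers move at their own pace and stop on an object; the grip force is fixed at half the most. Time passes only in rows, so rows that repeat a pose let the fingers close. It gives the time, the measured TCP pose, the force, the opening and the grip force at its end, in the units of the state.
- state(): the state, without advancing time (a new reading comes with each control period).
- optics.grab_frame(name): name is "scene" or "top" or "wrist"; returns the picture (384x512x3 uint8, red, green, blue); there is no depth.
- optics.camera_info(name): a dict with "fx", "fy", "cx", "cy" (pixels), "k1" (the pictures are not rectified: a ray, as slopes to the right and down, at radius r is drawn at 1 + k1 r^2 times it, then the intrinsics apply), "R" (3x3) and "t" (3): a world point X has camera coordinates R X + t. Camera axes: x right, y down, z forward; pixel columns grow to the right and rows downward; lengths in m; the calibration is good to about 2 mm. A picture is of the moment at which its call begins: read the wrist's pose just before it. camera_info takes no time and is no camera call; for the wrist camera it gives the pose at the moment of the call.
- ticket.job_done(): hands the job in; it is judged then, once.
Trained networks look in the newest picture that a camera, given by its name, has taken for a name from the list of things; names that differ only in an ending like _2 or _b are one class to them, and where a whole thing is asked for, a point or a joint stands for the part that bears it (a point fixed in the world has none). Each returns a list of dicts, best first, with "confidence" (0 to 1); they miss things now and then, are a little off and sometimes report something else, mostly with a low value. They report only what shows in the picture. A call takes as long as a camera call.
- nets.boxes_of(camera, name): "bbox" ([centre column, centre row, width, height] in pixels, round what is visible of it).
- nets.outline_of(camera, name): "pixels" (384x512 bool, what is visible of it) and "bbox" ([centre column, centre row, width, height] in pixels, round what is visible of it).
The state is a dict: "time": time; "joint_pos": joint angles; "joint_vel": joint speeds; "joint_efforts": joint torques, N m; "tool_pos": TCP position; "tool_rot": TCP orientation; "contact_force": force on the tool from outside, world axes, zero at the start; "ft_torque": the same for the moment, N m; "gripper_width": opening from 0.0 (shut) to 1.0 (fully open); "grasp_force": force on a finger pad.
Only numpy, scipy, OpenCV 4.12 (cv2) and the standard library are available. Lean on these libraries where they do the work, as an engineer would, in place of code of your own. Each camera call takes 0.05 s, during which the arm holds its last target. There are 200 camera calls.

## Working session

There is one attempt and no reset: what is moved stays moved. The work goes in short steps, Python scripts to look and compute and a shell command to move; the robot and the scene stay as the last step left them, time stands still between calls to the robot, and variables do not carry over. Pictures are saved under pics/ and viewed, at most 10 in all, crops included, and the job is handed in when it is done.

```bash
mkdir -p pics; cat > h.py <<'E'
import numpy as np, cv2
from plant import state, optics, ticket, nets
from scipy.spatial.transform import Rotation as Ro
def ray(cam,u,v,ci=None):
    c=ci or optics.camera_info(cam); a=np.array([(u-c['cx'])/c['fx'],(v-c['cy'])/c['fy']]); s=a.copy()
    for _ in range(20): s=a/(1+c['k1']*(s@s))
    R=np.array(c['R']);t=np.array(c['t']); d=R.T@np.array([s[0],s[1],1]); return -R.T@t, d/np.linalg.norm(d)
def proj(cam,X,ci=None):
    c=ci or optics.camera_info(cam); p=np.array(c['R'])@np.array(X)+np.array(c['t']); s=p[:2]/p[2]; s=s*(1+c['k1']*(s@s))
    return np.array([c['fx']*s[0]+c['cx'],c['fy']*s[1]+c['cy']])
def atz(cam,u,v,z,ci=None):
    o,d=ray(cam,u,v,ci); return o+d*(z-o[2])/d[2]
def tri(rs):
    A=0;b=0
    for o,d in rs: P=np.eye(3)-np.outer(d,d); A=A+P; b=b+P@o
    return np.linalg.solve(A,b)
def pose():
    s=state(); q=s['tool_rot']; return np.array(s['tool_pos']),Ro.from_quat([q[1],q[2],q[3],q[0]])
def rel(p,R):  # rows values for target pose
    p0,R0=pose(); return np.round(R0.inv().apply(np.array(p)-p0)/.8,4), np.round((R0.inv()*R).as_rotvec()/1.5,4)
E
python3 - <<'E'
from h import *
ims=[]
for c in ['scene','top']:
    im=optics.grab_frame(c); cv2.imwrite(f'pics/{c}0.png',im[:,:,::-1]); ci=optics.camera_info(c)
    print(c,{k:np.round(v,3).tolist() for k,v in ci.items()})
    for n in ['candle','stand','chest','drawer','lighter','books','vase','knot','remote','mug','coasters','candle_jar']:
        r=nets.boxes_of(c,n)[:2]; print(n,[(np.round(x['bbox']).tolist(),round(x['confidence'],2)) for x in r])
print(state())
E
```

```text
scene {'fx': 414.312, 'fy': 414.312, 'cx': 256.297, 'cy': 192.894, 'k1': -0.115, 'R': [[-0.087, 0.996, -0.013], [0.839, 0.067, -0.54], [-0.538, -0.058, -0.841]], 't': [0.056, -0.435, 1.829]}
candle [([343.0, 165.0, 22.0, 25.0], 0.82)]
stand [([172.0, 162.0, 23.0, 20.0], 0.76), ([341.0, 180.0, 59.0, 62.0], 0.5)]
chest [([249.0, 178.0, 96.0, 127.0], 0.58)]
drawer [([235.0, 207.0, 65.0, 57.0], 0.9)]
lighter [([243.0, 208.0, 15.0, 36.0], 0.82)]
books [([341.0, 180.0, 56.0, 61.0], 0.96), ([247.0, 176.0, 92.0, 124.0], 0.52)]
vase [([421.0, 184.0, 67.0, 68.0], 0.57)]
knot [([170.0, 233.0, 26.0, 30.0], 0.71)]
remote [([267.0, 256.0, 54.0, 19.0], 0.58)]
mug [([122.0, 189.0, 24.0, 35.0], 0.94), ([173.0, 164.0, 24.0, 24.0], 0.27)]
coasters [([341.0, 249.0, 36.0, 33.0], 0.87), ([420.0, 185.0, 68.0, 65.0], 0.19)]
candle_jar [([134.0, 157.0, 27.0, 32.0], 0.88)]
top {'fx': 449.673, 'fy': 449.673, 'cx': 252.749, 'cy': 193.759, 'k1': 0.024, 'R': [[-0.008, -1.0, -0.0], [-0.99, 0.008, -0.139], [0.139, -0.001, -0.99]], 't': [-0.004, 0.615, 1.833]}
candle [([375.0, 239.0, 23.0, 23.0], 0.73), ([177.0, 235
[... 692 characters left out ...]
8888e+00,  5.27086000e-02,  1.61289659e+00, -2.22428668e-05,
        1.47598479e+00, -1.19005816e-01]), 'joint_vel': array([-1.34850933e-03,  4.75073860e-04, -8.46221866e-04, -6.01527739e-05,
        6.07119575e-04, -9.52716739e-04]), 'joint_efforts': array([-3.43646898e-04, -3.93674719e+01, -3.70457840e+01, -1.26191230e-04,
        5.34023493e-04, -1.88873872e-05]), 'tool_pos': array([ 0.20535858, -0.59028425,  0.23130028]), 'tool_rot': array([ 1.87309010e-06,  9.86020029e-01,  1.66626836e-01, -1.09937367e-05]), 'contact_force': array([-0.23831777, -0.53731871, -0.0258723 ]), 'ft_torque': array([ 0.03118454,  0.00752738, -0.00154613]), 'grasp_force': 0.0, 'gripper_width': 0.999959513645032}
```

View pics/scene0.png

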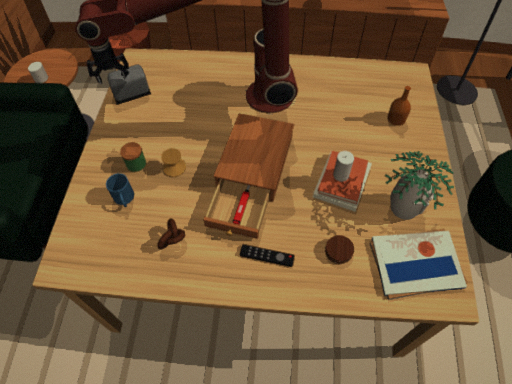

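View pics/top0.png

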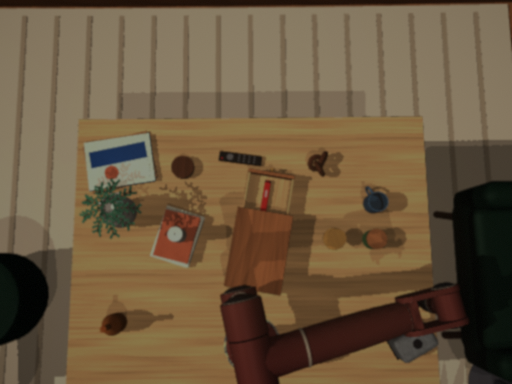

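The scene view shows the candle on the books (345,160), the stand (173,162), the open drawer with the red lighter (242,207), and the bystanders around them. The top view shows the candle at (176,234), the stand at (335,237) and the lighter at (267,195).

```bash
python3 - <<'E'
from h import *
# stand plate centre, candle top: triangulate centres of the boxes roughly
S=lambda u,v:ray('scene',u,v); T=lambda u,v:ray('top',u,v)
print('candle top',tri([S(345,157),T(175.5,234.5)]).round(3), atz('scene',345,157,.155).round(3),atz('top',175.5,234.5,.155).round(3))
print('stand',tri([S(173,157),T(335,237)]).round(3),atz('scene',173,157,.075).round(3),atz('top',335,237,.075).round(3))
for c in ['scene','top']:
  optics.grab_frame(c)
  for n,z in [('lighter',.035),('candle',.1),('stand',.07),('mug',.05),('candle_jar',.05),('knot',.04)]:
    r=nets.outline_of(c,n)
    for k in r[:2]:
      m=k['pixels'].astype(np.uint8); ys,xs=np.nonzero(m)
      if len(xs)<5: continue
      (cx,cy),(w,h),a=cv2.minAreaRect(np.c_[xs,ys].astype(np.float32))
      print(c,n,round(k['confidence'],2),len(xs),np.round([cx,cy,w,h,a],1),atz(c,cx,cy,z).round(3))
# chest corners top (z=.09), estimated from images
for u,v in [(236,207),(291,213),(226,284),(281,293)]: print('chest top',atz('top',u,v,.09).round(3))
for u,v in [(250,170),(295,173)]: print('drawer far',atz('top',u,v,.068).round(3))
for u,v in [(217,178),(271,189),(239,116),(293,123)]: print('chest scene',atz('scene',u,v,.09).round(3))
for cc,n in [('scene',3),('top',3)]:
  im=cv2.imread(f'pics/{cc}0.png'); x,y=((195,110) if cc=='scene' else (205,150))
  cv2.imwrite(f'pics/{cc}1.png',cv2.resize(im[y:y+140,x:x+110],None,fx=4,fy=4,interpolation=2))
a=cv2.imread('pics/scene1.png');b=cv2.imread('pics/top1.png');cv2.imwrite('pics/both.png',cv2.resize(np.hstack([a,b]),(790,503)))
E
```

```text
candle top [0.443 0.295 0.152] [0.445 0.297 0.155] [0.443 0.291 0.155]
stand [ 0.431 -0.337  0.072] [ 0.432 -0.332  0.075] [ 0.431 -0.34   0.075]
scene candle 0.91 431 [343.  165.5  16.2  29.6  14. ] [0.441 0.299 0.1  ]
scene candle 0.63 662 [339. 249.  28.  28.  90.] [0.774 0.278 0.1  ]
scene stand 0.72 546 [173.1 161.8  28.2  23.5  84.8] [ 0.451 -0.329  0.07 ]
scene stand 0.72 305 [241.9 204.5   8.7  39.5  16.7] [ 0.616 -0.051  0.07 ]
scene mug 0.84 643 [120.4 189.8  34.   22.4  63.4] [ 0.578 -0.506  0.05 ]
scene candle_jar 0.7 564 [133.5 156.9  30.4  21.2  71.6] [ 0.424 -0.496  0.05 ]
scene candle_jar 0.69 549 [173.  162.5  27.   24.   90. ] [ 0.44  -0.335  0.05 ]
scene knot 0.76 474 [171.9 236.1  22.2  32.3  24.2] [ 0.744 -0.28   0.04 ]
top lighter 0.44 138 [264.9 195.    5.4  28.6   9.5] [ 0.611 -0.06   0.035]
top candle 0.62 248 [176.  233.5  15.   18.   90. ] [0.45  0.298 0.1  ]
top stand 0.88 387 [334.  238.5  21.   22.   90. ] [ 0.426 -0.337  0.07 ]
top mug 0.69 495 [375.6 200.   25.2  25.7   8.7] [ 0.584 -0.518  0.05 ]
top knot 0.67 323 [316.4 162.4  18.7  25.5   8.5] [ 0.747 -0.279  0.04 ]
top knot 0.62 394 [333.5 238.5  21.   21.   90. ] [ 0.427 -0.34   0.04 ]
chest top [0.555 0.059 0.09 ]
chest top [ 0.529 -0.163  0.09 ]
chest top [0.249 0.099 0.09 ]
chest top [ 0.213 -0.117  0.09 ]
drawer far [0.711 0.001 0.068]
drawer far [ 0.697 -0.185  0.068]
chest scene [ 0.525 -0.15   0.09 ]
chest scene [0.557 0.046 0.09 ]
chest scene [ 0.221 -0.104  0.09 ]
chest scene [0.242 0.111 0.09 ]
```

View pics/both.png

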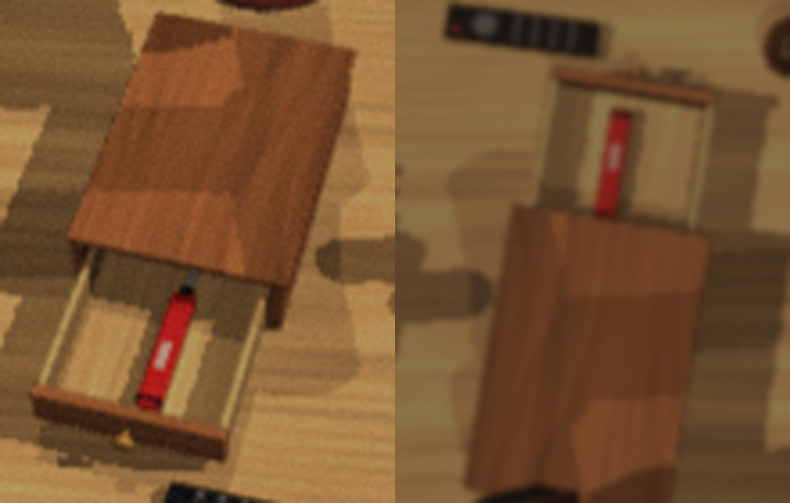

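```bash
R='{"dx":0.37,"dy":-0.206,"dz":-0.124}'; python3 -m inch '[{"dx":0.185,"dy":-0.103,"dz":-0.124},{"dx":0.185,"dy":-0.103,"dz":-0.124},{"dx":0.37,"dy":-0.206,"dz":-0.124},{"dx":0.37,"dy":-0.206,"dz":-0.124},{"dx":0.37,"dy":-0.206,"dz":-0.124}]' 1
python3 - <<'E'
from h import *
ci=optics.camera_info('wrist'); p,R0=pose()
Rc=np.array(ci['R']);o=-Rc.T@np.array(ci['t'])
print('cam in tool',R0.inv().apply(o-p).round(3),(R0.as_matrix().T@Rc.T).round(2).tolist(),ci['fx'],ci['cx'],ci['cy'],ci['k1'])
print(p,rel([.43,-.337,.33],R0), state()['time'])
E
```

```text
cam in tool [ 0.084 -0.    -0.143] [[-0.0, -0.95, -0.32], [1.0, -0.0, 0.0], [-0.0, -0.32, 0.95]] 311.2506305564143 257.5673623810379 195.08509704959434 -0.07478506833724338
[ 0.20534812 -0.59029281  0.23132663] (array([ 0.3693, -0.2068, -0.1233]), array([0., 0., 0.])) 2.0validation failed for argument at $[0]...
```

```bash
python3 -m inch '[{"dx":0.185,"dy":-0.103,"dz":-0.124,"rx":0,"ry":0,"rz":0},{"dx":0.185,"dy":-0.103,"dz":-0.124,"rx":0,"ry":0,"rz":0},{"dx":0.37,"dy":-0.206,"dz":-0.124,"rx":0,"ry":0,"rz":0},{"dx":0.37,"dy":-0.206,"dz":-0.124,"rx":0,"ry":0,"rz":0},{"dx":0.37,"dy":-0.206,"dz":-0.124,"rx":0,"ry":0,"rz":0}]' 1
```

```text
time: 2.5
tool_pos: [0.3617, -0.4144, 0.311]
tool_rot: [0.0, 0.986, 0.166, 0.0]
contact_force: [1.1, -0.0, 0.1]
gripper_width: 1.003
grasp_force: 0.0
```

```bash
cat >> h.py <<'E'
def look(cam,names,fn=None):
    ci=optics.camera_info(cam); im=optics.grab_frame(cam)
    if fn: cv2.imwrite(f'pics/{fn}.png',im[:,:,::-1])
    out={}
    for n in names:
        for k in nets.outline_of(cam,n)[:2]:
            ys,xs=np.nonzero(k['pixels'])
            if len(xs)<20: continue
            print(n,round(k['confidence'],2),np.round(k['bbox'],1),len(xs))
            out.setdefault(n,k['pixels'])
    return ci,im,out
E
python3 - <<'E'
from h import *
ci,im,o=look('wrist',['stand'],'w1')
c,_=None,None
for n in o:
    m=o[n].astype(np.uint8); cs=max(cv2.findContours(m,0,1)[0],key=len); e=cv2.fitEllipse(cs); print(e); print(atz('wrist',*e[0],.075,ci))
p,R=pose(); print(p, rel([.44,.29,.30],R))
E
```

```text
stand 0.95 [223.4  89.   70.8  64.4] 3830
((222.74114990234375, 89.36463928222656), (67.67268371582031, 70.2440185546875), 91.94221496582031)
[ 0.42737902 -0.34911072  0.075     ]
[ 0.36429222 -0.41273805  0.31268354] (array([ 0.3834, -0.796 ,  0.0144]), array([0., 0., 0.]))
```

View pics/w1.png

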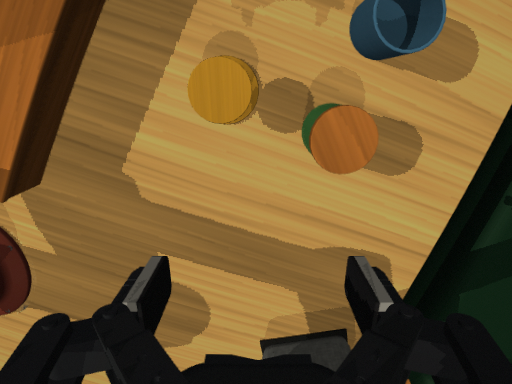

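The wrist view shows the plate centre at (222,89), giving about (0.428,-0.348). That agrees with the other cameras to about 1 cm. Next is the candle.

```bash
python3 -m inch '[{"dx":0.134,"dy":-0.279,"dz":0.005,"rx":0,"ry":0,"rz":0},{"dx":0.134,"dy":-0.279,"dz":0.005,"rx":0,"ry":0,"rz":0},{"dx":0.134,"dy":-0.279,"dz":0.005,"rx":0,"ry":0,"rz":0},{"dx":0.134,"dy":-0.279,"dz":0.005,"rx":0,"ry":0,"rz":0},{"dx":0.134,"dy":-0.279,"dz":0.005,"rx":0,"ry":0,"rz":0}]'
python3 -m inch '[{"dx":0.134,"dy":-0.279,"dz":0.005,"rx":0,"ry":0,"rz":0},{"dx":0.134,"dy":-0.279,"dz":0.005,"rx":0,"ry":0,"rz":0},{"dx":0.134,"dy":-0.279,"dz":0.005,"rx":0,"ry":0,"rz":0},{"dx":0.134,"dy":-0.279,"dz":0.005,"rx":0,"ry":0,"rz":0},{"dx":0.134,"dy":-0.279,"dz":0.005,"rx":0,"ry":0,"rz":0}]'
python3 -m inch '[{"dx":0.115,"dy":-0.239,"dz":0.005,"rx":0,"ry":0,"rz":0},{"dx":0.115,"dy":-0.239,"dz":0.005,"rx":0,"ry":0,"rz":0},{"dx":0.115,"dy":-0.239,"dz":0.005,"rx":0,"ry":0,"rz":0},{"dx":0.115,"dy":-0.239,"dz":0.005,"rx":0,"ry":0,"rz":0},{"dx":0.115,"dy":-0.239,"dz":0.005,"rx":0,"ry":0,"rz":0}]'
python3 - <<'E'
from h import *
ci,im,o=look('wrist',['candle'],'w2')
m=o['candle'].astype(np.uint8); cs=max(cv2.findContours(m,0,1)[0],key=len); e=cv2.fitEllipse(cs); print(e); print(atz('wrist',*e[0],.155,ci))
p,R=pose(); print(p,state()['joint_pos'].round(2))
E
```

```text
time: 3.1
tool_pos: [0.3883, -0.1686, 0.3061]
tool_rot: [0.0, 0.986, 0.166, 0.0]
contact_force: [0.7, 0.5, 0.2]
gripper_width: 0.998
grasp_force: 0.0
time: 3.6
tool_pos: [0.4165, 0.0777, 0.3024]
tool_rot: [0.0, 0.986, 0.166, 0.001]
contact_force: [0.5, 0.0, 0.0]
gripper_width: 0.998
grasp_force: 0.0
time: 4.1
tool_pos: [0.4405, 0.2902, 0.2974]
tool_rot: [-0.0, 0.986, 0.169, -0.001]
contact_force: [-0.3, -0.3, -0.3]
gripper_width: 0.999
grasp_force: 0.0
candle 0.7 [255.  169.7  62.3  74.2] 3600
candle 0.51 [505.8 155.6  12.5  18.4] 103
((252.9065704345703, 169.4467010498047), (60.17634582519531, 74.76522827148438), 1.96657133102417)
[0.44930412 0.29805964 0.155     ]
[0.4406682  0.28785575 0.297532  ] [ 0.44 -0.21  1.76 -0.    1.6   1.67]
```

View pics/w2.png

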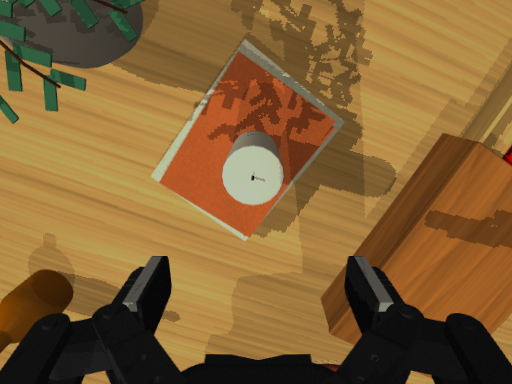

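```bash
python3 - <<'E'
from h import *
ci=optics.camera_info('wrist')
c=atz('wrist',253,176,.155,ci); print(c); print(tri([ray('wrist',253,176,ci),ray('scene',345,157),ray('top',175.5,234.5)]))
p,R=pose(); print(rel([c[0],c[1],.200],R),rel([c[0],c[1],.112],R))
E
```

```text
[0.44342482 0.29329547 0.155     ]
[0.44310036 0.29399223 0.15250729]
(array([ 0.0057, -0.0053,  0.1219]), array([0., 0., 0.])) (array([ 0.0059, -0.0054,  0.2319]), array([0., 0., 0.]))
```

The wrist view shows the candle top disc centred at (253,176), which gives (0.443,0.294) with its top at z of about 0.153. This matches the expected 0.155, so I'll descend and grip.

```bash
python3 -m inch '[{"dx":0.006,"dy":-0.0055,"dz":0.06,"rx":0,"ry":0,"rz":0},{"dx":0.006,"dy":-0.0055,"dz":0.12,"rx":0,"ry":0,"rz":0},{"dx":0.006,"dy":-0.0055,"dz":0.17,"rx":0,"ry":0,"rz":0},{"dx":0.006,"dy":-0.0055,"dz":0.21,"rx":0,"ry":0,"rz":0},{"dx":0.006,"dy":-0.0055,"dz":0.232,"rx":0,"ry":0,"rz":0}]'
python3 -m inch '[{"dx":0,"dy":0,"dz":0,"rx":0,"ry":0,"rz":0},{"dx":0,"dy":0,"dz":0,"rx":0,"ry":0,"rz":0},{"dx":0,"dy":0,"dz":0,"rx":0,"ry":0,"rz":0},{"dx":0,"dy":0,"dz":0,"rx":0,"ry":0,"rz":0},{"dx":0,"dy":0,"dz":0,"rx":0,"ry":0,"rz":0}]' -1
```

```text
time: 4.7
tool_pos: [0.4424, 0.2896, 0.1091]
tool_rot: [0.001, 0.986, 0.165, -0.002]
contact_force: [0.2, -0.1, 0.6]
gripper_width: 1.002
grasp_force: 0.0
time: 5.2
tool_pos: [0.4442, 0.2927, 0.1135]
tool_rot: [-0.0, 0.986, 0.167, 0.001]
contact_force: [-0.1, -0.5, -0.3]
gripper_width: 0.697
grasp_force: 64.3
```

```bash
python3 -m inch '[{"dx":0,"dy":0,"dz":-0.05,"rx":0,"ry":0,"rz":0},{"dx":0,"dy":0,"dz":-0.11,"rx":0,"ry":0,"rz":0},{"dx":0,"dy":0,"dz":-0.17,"rx":0,"ry":0,"rz":0},{"dx":0,"dy":0,"dz":-0.21,"rx":0,"ry":0,"rz":0},{"dx":-0.015,"dy":0.028,"dz":-0.225,"rx":0,"ry":0,"rz":0}]'
python3 -m inch '[{"dx":-0.02,"dy":0.04,"dz":0,"rx":0,"ry":0,"rz":0},{"dx":-0.05,"dy":0.09,"dz":0,"rx":0,"ry":0,"rz":0},{"dx":-0.078,"dy":0.143,"dz":0,"rx":0,"ry":0,"rz":0},{"dx":-0.106,"dy":0.196,"dz":0,"rx":0,"ry":0,"rz":0},{"dx":-0.134,"dy":0.248,"dz":0,"rx":0,"ry":0,"rz":0}]'
python3 -m inch '[{"dx":-0.028,"dy":0.053,"dz":0,"rx":0,"ry":0,"rz":0},{"dx":-0.056,"dy":0.106,"dz":0,"rx":0,"ry":0,"rz":0},{"dx":-0.084,"dy":0.158,"dz":0,"rx":0,"ry":0,"rz":0},{"dx":-0.112,"dy":0.21,"dz":0,"rx":0,"ry":0,"rz":0},{"dx":-0.136,"dy":0.255,"dz":0,"rx":0,"ry":0,"rz":0}]'
python3 -m inch '[{"dx":-0.028,"dy":0.053,"dz":0,"rx":0,"ry":0,"rz":0},{"dx":-0.056,"dy":0.106,"dz":0,"rx":0,"ry":0,"rz":0},{"dx":-0.084,"dy":0.158,"dz":0,"rx":0,"ry":0,"rz":0},{"dx":-0.105,"dy":0.195,"dz":0,"rx":0,"ry":0,"rz":0},{"dx":-0.118,"dy":0.212,"dz":0,"rx":0,"ry":0,"rz":0}]'
python3 - <<'E'
from h import *
ci,im,o=look('wrist',['stand'],'w3')
for n in o:
    m=o[n].astype(np.uint8); cs=max(cv2.findContours(m,0,1)[0],key=len); e=cv2.fitEllipse(cs); print(e); print(atz('wrist',*e[0],.075,ci))
s=state();p,R=pose(); print(p,s['joint_pos'].round(2),s['gripper_width'])
E
```

```text
time: 5.7
tool_pos: [0.4414, 0.2695, 0.2985]
tool_rot: [-0.001, 0.986, 0.168, 0.004]
contact_force: [0.1, -0.9, -1.6]
gripper_width: 0.693
grasp_force: 65.9
time: 6.2
tool_pos: [0.403, 0.0435, 0.293]
tool_rot: [0.0, 0.986, 0.167, 0.001]
contact_force: [1.3, -1.7, -2.3]
gripper_width: 0.689
grasp_force: 65.9
time: 6.7
tool_pos: [0.3671, -0.1855, 0.2931]
tool_rot: [0.001, 0.986, 0.166, 0.0]
contact_force: [1.9, -0.3, -2.4]
gripper_width: 0.688
grasp_force: 65.8
time: 7.2
tool_pos: [0.3336, -0.3769, 0.2924]
tool_rot: [-0.0, 0.986, 0.165, -0.0]
contact_force: [-0.3, 0.7, -2.6]
gripper_width: 0.69
grasp_force: 65.8
stand 0.73 [258.9  75.3  69.4  73.5] 4130
stand 0.54 [257.9 264.9 148.4 189.4] 20611
((257.9979248046875, 77.04539489746094), (69.59593200683594, 73.75460815429688), 4.759286880493164)
[ 0.42463136 -0.34604783  0.075     ]
[ 0.33379494 -0.37584494  0.29241078] [-0.99 -0.27  1.81 -0.    1.6   0.25] 0.6896132463988742
```

View pics/w3.png

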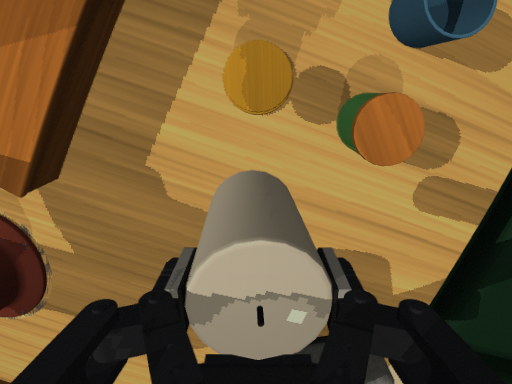

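```bash
python3 - <<'E'
from h import *
ci=optics.camera_info('wrist'); p,R=pose()
f=lambda X:R.inv().apply(X-p).round(4)
hsv=None
im=cv2.imread('pics/w3.png'); h=cv2.cvtColor(im[20:130,205:310],cv2.COLOR_BGR2HSV); print(h[55,53],h[100,53],h[55,5])
pl=atz('wrist',258,75.5,.075,ci); print('plate',pl,f(pl))
for px,z in [((259.5,298),.0425),((261,326),.0515),((260,307),.0425)]: print('candle',f(atz('wrist',*px,p[2]+z,ci)))
# disc: project model ellipse
q=np.array([proj('wrist',p+R.apply([.03*np.cos(a),.03*np.sin(a),-.0425]),ci) for a in np.linspace(0,6.28,40)]); print('pred top disc',q.min(0),q.max(0))
q=np.array([proj('wrist',[pl[0]+.038*np.cos(a),pl[1]+.038*np.sin(a),.075],ci) for a in np.linspace(0,6.28,40)]); print('pred plate',q.min(0),q.max(0))
q=np.array([proj('wrist',[pl[0]+.046*np.cos(a),pl[1]+.046*np.sin(a),.0],ci) for a in np.linspace(0,6.28,40)]); print('pred foot',q.min(0),q.max(0))
E
```

```text
[ 19 205 148] [ 21 143 186] [ 19 150 185]
plate [ 0.42634396 -0.34429791  0.075     ] [0.0979 0.0006 0.2174]
candle [ 0.0066  0.0006 -0.0425]
candle [ 0.0009  0.0011 -0.0515]
candle [ 0.0023  0.0008 -0.0425]
pred top disc [182.3593649  244.61898905] [333.35952899 366.8302169 ]
pred plate [223.29778115  38.15541376] [292.65343754 110.89323114]
pred foot [223.22215751  40.53715853] [292.58609645 113.18159379]
```

The plate centre at (258,75) and the candle top disc at (260,299) fit the predicted outlines. The candle sits 3 mm forward in the tool and is upright. I'll move over the plate and lower it.

```bash
python3 -m inch '[{"dx":0.05,"dy":0.0005,"dz":0,"rx":0,"ry":0,"rz":0},{"dx":0.1,"dy":0.0005,"dz":0,"rx":0,"ry":0,"rz":0},{"dx":0.1186,"dy":0.0005,"dz":0.03,"rx":0,"ry":0,"rz":0},{"dx":0.1186,"dy":0.0005,"dz":0.08,"rx":0,"ry":0,"rz":0},{"dx":0.1186,"dy":0.0005,"dz":0.12,"rx":0,"ry":0,"rz":0}]'
python3 -m inch '[{"dx":0,"dy":0,"dz":0.02,"rx":0,"ry":0,"rz":0},{"dx":0,"dy":0,"dz":0.035,"rx":0,"ry":0,"rz":0},{"dx":0,"dy":0,"dz":0.045,"rx":0,"ry":0,"rz":0},{"dx":0,"dy":0,"dz":0.052,"rx":0,"ry":0,"rz":0},{"dx":0,"dy":0,"dz":0.056,"rx":0,"ry":0,"rz":0}]'
python3 - <<'E'
from h import *
p,R=pose(); s=state(); print(p,s['contact_force'],s['time'])
im=optics.grab_frame('scene'); cv2.imwrite('pics/s2.png',cv2.resize(im[110:210,110:240,::-1],None,fx=4,fy=4,interpolation=2))
E
```

```text
time: 7.8
tool_pos: [0.4252, -0.3414, 0.1954]
tool_rot: [-0.0, 0.986, 0.168, 0.0]
contact_force: [0.2, 0.3, -2.9]
gripper_width: 0.689
grasp_force: 65.8
time: 8.3
tool_pos: [0.4247, -0.3443, 0.1527]
tool_rot: [0.001, 0.986, 0.167, 0.001]
contact_force: [0.1, 0.5, -2.8]
gripper_width: 0.692
grasp_force: 65.8
[ 0.42473169 -0.34432853  0.15270712] [ 0.08201497  0.50500823 -2.82589061] 8.3
```

View pics/s2.png

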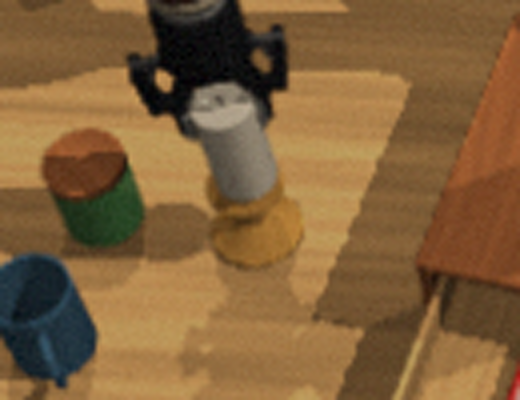

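The candle hangs just above the plate, centred to within a few mm. I'll lower it slowly until the force changes.

```bash
python3 -m inch '[{"dx":0,"dy":0,"dz":0.003,"rx":0,"ry":0,"rz":0},{"dx":0,"dy":0,"dz":0.005,"rx":0,"ry":0,"rz":0},{"dx":0,"dy":0,"dz":0.007,"rx":0,"ry":0,"rz":0},{"dx":0,"dy":0,"dz":0.008,"rx":0,"ry":0,"rz":0},{"dx":0,"dy":0,"dz":0.008,"rx":0,"ry":0,"rz":0}]'
python3 -m inch '[{"dx":0,"dy":0,"dz":0.001,"rx":0,"ry":0,"rz":0},{"dx":0,"dy":0,"dz":0.002,"rx":0,"ry":0,"rz":0},{"dx":0,"dy":0,"dz":0.0025,"rx":0,"ry":0,"rz":0}]'
```

```text
time: 8.85
tool_pos: [0.4243, -0.3438, 0.1453]
tool_rot: [-0.0, 0.986, 0.167, -0.0]
contact_force: [-0.3, 0.9, -2.1]
gripper_width: 0.687
grasp_force: 65.8
time: 9.15
tool_pos: [0.4244, -0.3439, 0.1435]
tool_rot: [0.0, 0.986, 0.167, 0.0]
contact_force: [-0.9, 0.8, -1.1]
gripper_width: 0.691
grasp_force: 66.0
```

```bash
python3 -m inch '[{"dx":0,"dy":0,"dz":0.001,"rx":0,"ry":0,"rz":0},{"dx":0,"dy":0,"dz":0.001,"rx":0,"ry":0,"rz":0}]'; python3 -m inch '[{"dx":0,"dy":0,"dz":0.001,"rx":0,"ry":0,"rz":0},{"dx":0,"dy":0,"dz":0.001,"rx":0,"ry":0,"rz":0}]'
```

```text
time: 9.35
tool_pos: [0.4245, -0.3439, 0.1435]
tool_rot: [0.0, 0.986, 0.167, 0.0]
contact_force: [-1.9, 2.9, 3.1]
gripper_width: 0.689
grasp_force: 66.4
time: 9.55
tool_pos: [0.4246, -0.3439, 0.1434]
tool_rot: [0.0, 0.986, 0.167, 0.0]
contact_force: [-2.6, 3.3, 6.0]
gripper_width: 0.691
grasp_force: 67.0
```

```bash
python3 -m inch '[{"dx":0,"dy":0,"dz":0,"rx":0,"ry":0,"rz":0},{"dx":0,"dy":0,"dz":0,"rx":0,"ry":0,"rz":0},{"dx":0,"dy":0,"dz":0,"rx":0,"ry":0,"rz":0},{"dx":0,"dy":0,"dz":0,"rx":0,"ry":0,"rz":0},{"dx":0,"dy":0,"dz":0,"rx":0,"ry":0,"rz":0}]' 1
python3 -m inch '[{"dx":0,"dy":0,"dz":-0.02,"rx":0,"ry":0,"rz":0},{"dx":0,"dy":0,"dz":-0.06,"rx":0,"ry":0,"rz":0},{"dx":0,"dy":0,"dz":-0.12,"rx":0,"ry":0,"rz":0},{"dx":0,"dy":0,"dz":-0.17,"rx":0,"ry":0,"rz":0},{"dx":0,"dy":0,"dz":-0.2,"rx":0,"ry":0,"rz":0}]'
python3 - <<'E'
from h import *
from scipy.spatial.transform import Rotation as Ro
y=np.deg2rad(-7); Rt=Ro.from_matrix(np.array([[np.cos(y),np.sin(y),0],[np.sin(y),-np.cos(y),0],[0,0,-1]]))
print(rel([.56,-.06,.27],Rt))
E
```

```text
time: 10.05
tool_pos: [0.4243, -0.3439, 0.1417]
tool_rot: [-0.0, 0.986, 0.167, -0.0]
contact_force: [-0.4, 0.3, -0.4]
gripper_width: 0.998
grasp_force: 0.0
time: 10.55
tool_pos: [0.4252, -0.3447, 0.308]
tool_rot: [0.003, 0.986, 0.167, 0.002]
contact_force: [0.3, -0.2, -0.1]
gripper_width: 1.0
grasp_force: 0.0
(array([ 0.276 , -0.281 ,  0.0464]), array([ 0.0039, -0.003 ,  0.3047]))
```

```bash
python3 -m inch '[{"dx":0.04,"dy":-0.04,"dz":0,"rx":0,"ry":0,"rz":0.06},{"dx":0.08,"dy":-0.08,"dz":0,"rx":0,"ry":0,"rz":0.13},{"dx":0.12,"dy":-0.12,"dz":0,"rx":0,"ry":0,"rz":0.2},{"dx":0.16,"dy":-0.16,"dz":0,"rx":0,"ry":0,"rz":0.26},{"dx":0.2,"dy":-0.2,"dz":0.02,"rx":0,"ry":0,"rz":0.305}]'
python3 - <<'E'
from h import *
y=np.deg2rad(-7); Rt=Ro.from_matrix(np.array([[np.cos(y),np.sin(y),0],[np.sin(y),-np.cos(y),0],[0,0,-1]]))
print(rel([.56,-.06,.27],Rt))
E
```

```text
time: 11.05
tool_pos: [0.5247, -0.139, 0.2902]
tool_rot: [0.001, 0.998, -0.063, 0.003]
contact_force: [0.3, -0.1, 0.3]
gripper_width: 1.002
grasp_force: 0.0
(array([ 0.0311, -0.1036,  0.0253]), array([ 0.0014, -0.0048, -0.0026]))
```

```bash
python3 -m inch '[{"dx":0.015,"dy":-0.05,"dz":0.012,"rx":0,"ry":0,"rz":0},{"dx":0.031,"dy":-0.1,"dz":0.025,"rx":0,"ry":0,"rz":0},{"dx":0.031,"dy":-0.104,"dz":0.025,"rx":0,"ry":0,"rz":0}]' 0.1
python3 - <<'E'
from h import *
ci,im,o=look('wrist',['lighter','drawer'],'w4')
p,R=pose(); print(p,R.as_matrix()[:,0])
for n,z in [('lighter',.04)]:
    ys,xs=np.nonzero(o[n]); r=cv2.minAreaRect(np.c_[xs,ys].astype(np.float32)); print(r)
    for q in cv2.boxPoints(r): print(q,atz('wrist',*q,z,ci).round(4))
E
```

```text
time: 11.35
tool_pos: [0.5581, -0.0566, 0.2652]
tool_rot: [-0.001, 0.998, -0.059, -0.001]
contact_force: [-0.6, -0.5, 0.1]
gripper_width: 0.548
grasp_force: 0.0
lighter 0.72 [258.9 127.   25.7 129.2] 2658
lighter 0.39 [261.4 183.7 207.2 350.1] 50013
drawer 0.87 [267.5 103.  186.4 187.1] 26126
drawer 0.73 [258.4 124.   29.1 128.2] 2555
[ 0.55783293 -0.06069654  0.26697512] [ 0.99256403 -0.12171795  0.00117538]
((255.66595458984375, 125.01106262207031), (23.414688110351562, 128.31515502929688), 3.814074993133545)
[239.71684 188.24779] [ 0.5267 -0.0305  0.04  ]
[248.25224  60.21682] [ 0.6726 -0.0597  0.04  ]
[271.61505   61.774338] [ 0.6679 -0.0851  0.04  ]
[263.07965 189.8053 ] [ 0.5213 -0.059   0.04  ]
```

View pics/w4.png

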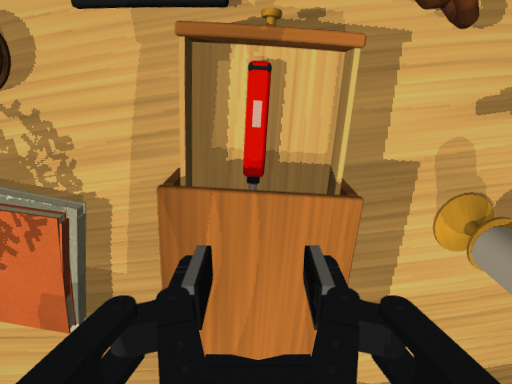

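The wrist view shows the lighter handle from (259,62) to (254,183) with the nozzle going under the chest top. The drawer is open with the candle on the stand at right.

```bash
python3 - <<'E'
from h import *
ci=optics.camera_info('wrist');p,R=pose()
a=atz('wrist',259.5,62,.040,ci); b=atz('wrist',254.3,182.5,.036,ci); print('end',a,'junction',b,np.linalg.norm((a-b)[:2]),np.rad2deg(np.arctan2(*(a-b)[1::-1])))
sc=atz('scene',236.8,222.8,.035),atz('scene',246.5,191.3,.035); print('scene',sc)
e1,e2=atz('wrist',160,187,.09,ci),atz('wrist',361,198,.09,ci); print('chest front top',e1,e2,np.linalg.norm(e1-e2))
l1,l2=atz('wrist',177,38,.068,ci),atz('wrist',364,46,.068,ci); print('lip',l1,l2)
d=(e1-e2)/np.linalg.norm(e1-e2); xc=np.array([d[1],-d[0],0]); o=(e1+e2)/2; o[2]=0
print('yaw',np.rad2deg(np.arctan2(xc[1],xc[0])),'origin',o,'end chest frame',(a-o)@xc,(a-o)@d,'junc',(b-o)@xc,(b-o)@d,'lip',(l1-o)@xc,(l2-o)@xc)
optics.grab_frame('scene');
m=nets.outline_of('scene','candle')[0]; print(m['bbox'],m['confidence']); 
for z in (.075,.185,.194): print(z,proj('scene',[.426,-.345,z]))
cv2.imwrite('pics/s3.png',cv2.resize(optics.grab_frame('scene')[110:210,110:240,::-1],None,fx=4,fy=4,interpolation=2))
E
```

```text
end [ 0.6696171 -0.0769761  0.04     ] junction [ 0.53059424 -0.05364084  0.036     ] 0.1409676893759582 -9.528383842085773
scene (array([ 0.67082694, -0.06468097,  0.035     ]), array([ 0.53801444, -0.04404153,  0.035     ]))
chest front top [0.55402275 0.04609206 0.09      ] [ 0.51459203 -0.17038162  0.09      ] 0.22003553183592367
lip [0.70117666 0.00352762 0.068     ] [ 0.67104445 -0.18462535  0.068     ]
yaw -10.323256666823811 origin [ 0.53430739 -0.06214478  0.        ] end chest frame 0.13577716080146107 0.00965647309306179 junc -0.005176963172936548 0.007700870217529449 lip 0.15239945864121998 0.1564723260320976
[168.1, 146.4, 24.9, 26.2] 0.78
0.075 [169.96389319 155.4570389 ]
0.185 [164.29658179 136.47322612]
0.194 [163.80447755 134.81823124]
```

View pics/s3.png

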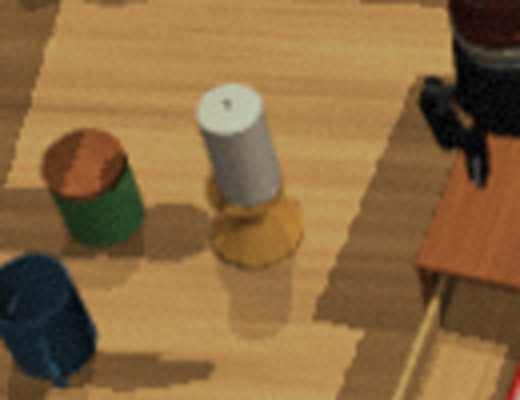

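The candle stands upright in the middle of the plate, wick at crop (227,103). Next I'll move over the lighter for a close look.

```bash
cat >> h.py <<'E'
def down(yaw,pitch=0): # pitch: tool tilts so that its +x end rises
    y=np.deg2rad(yaw); R=Ro.from_matrix(np.array([[np.cos(y),np.sin(y),0],[np.sin(y),-np.cos(y),0],[0,0,-1]]))
    return R*Ro.from_rotvec([0,np.deg2rad(pitch),0])
E
python3 - <<'E'
from h import *
print(rel([.6055,-.066,.15],down(-9.5)), (down(-9.5,15).as_matrix()[:,0]).round(2))
E
```

```text
(array([ 0.0598, -0.0023,  0.1462]), array([ 0.0003, -0.001 ,  0.0276])) [ 0.95 -0.16  0.26]
```

```bash
python3 -m inch '[{"dx":0.03,"dy":-0.002,"dz":0.05,"rx":0,"ry":-0.001,"rz":0.028},{"dx":0.06,"dy":-0.002,"dz":0.09,"rx":0,"ry":-0.001,"rz":0.028},{"dx":0.06,"dy":-0.002,"dz":0.13,"rx":0,"ry":-0.001,"rz":0.028},{"dx":0.06,"dy":-0.002,"dz":0.146,"rx":0,"ry":-0.001,"rz":0.028},{"dx":0.06,"dy":-0.002,"dz":0.146,"rx":0,"ry":-0.001,"rz":0.028}]' 0.1
python3 - <<'E'
from h import *
ci,im,o=look('wrist',['lighter'],'w5')
p,R=pose(); print(p)
ys,xs=np.nonzero(o['lighter']); r=cv2.minAreaRect(np.c_[xs,ys].astype(np.float32)); print(r)
f=lambda X:R.inv().apply(X-p).round(4)
for q in cv2.boxPoints(r): print(q,atz('wrist',*q,.04,ci).round(4),f(atz('wrist',*q,.04,ci)))
E
```

```text
time: 12.15
tool_pos: [0.6037, -0.0655, 0.1467]
tool_rot: [-0.0, 0.997, -0.083, -0.003]
contact_force: [-0.3, -0.1, 0.2]
gripper_width: 0.553
grasp_force: 0.0
lighter 0.65 [252.3 197.6  33.4 180.1] 4893
[ 0.60600469 -0.06557966  0.15076675]
((252.0, 199.0), (180.0, 34.0), 90.0)
[235. 109.] [ 0.6738 -0.0595  0.04  ] [ 0.0658 -0.0172  0.1108]
[269. 109.] [ 0.6694 -0.0856  0.04  ] [0.0657 0.0093 0.1108]
[269. 289.] [ 0.5052 -0.0601  0.04  ] [-0.1004  0.0112  0.1107]
[235. 289.] [ 0.5106 -0.0281  0.04  ] [-0.1004 -0.0213  0.1107]
```

View pics/w5.png

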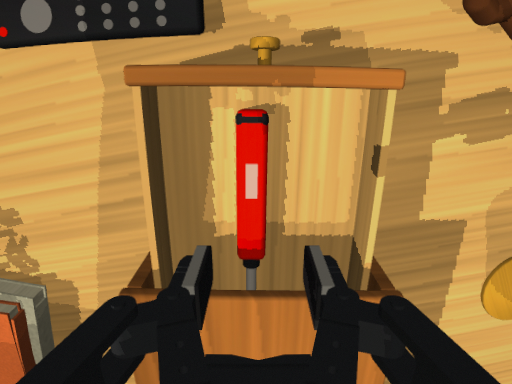

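The close view shows the handle from (252,110) to (251,268), about 5 mm left of the finger centre line and well aligned. I'll descend.

```bash
python3 -m inch '[{"dx":0,"dy":-0.0063,"dz":0.04,"rx":0,"ry":0,"rz":0.01},{"dx":0,"dy":-0.0063,"dz":0.08,"rx":0,"ry":0,"rz":0.01},{"dx":0,"dy":-0.0063,"dz":0.11,"rx":0,"ry":0,"rz":0.01},{"dx":0,"dy":-0.0063,"dz":0.135,"rx":0,"ry":0,"rz":0.01},{"dx":0,"dy":-0.0063,"dz":0.14,"rx":0,"ry":0,"rz":0.01}]'
python3 -m inch '[{"dx":0,"dy":0,"dz":0.005,"rx":0,"ry":0,"rz":0},{"dx":0,"dy":0,"dz":0.01,"rx":0,"ry":0,"rz":0},{"dx":0,"dy":0,"dz":0.0145,"rx":0,"ry":0,"rz":0},{"dx":0,"dy":0,"dz":0.0145,"rx":0,"ry":0,"rz":0}]'
python3 -m inch '[{"dx":0,"dy":0,"dz":0,"rx":0,"ry":0,"rz":0},{"dx":0,"dy":0,"dz":0,"rx":0,"ry":0,"rz":0},{"dx":0,"dy":0,"dz":0,"rx":0,"ry":0,"rz":0},{"dx":0,"dy":0,"dz":0,"rx":0,"ry":0,"rz":0},{"dx":0,"dy":0,"dz":0,"rx":0,"ry":0,"rz":0}]' -1
```

```text
time: 12.75
tool_pos: [0.6058, -0.06, 0.0369]
tool_rot: [-0.0, 0.996, -0.09, -0.001]
contact_force: [-1.3, 0.1, -0.2]
gripper_width: 0.547
grasp_force: 0.0
time: 13.15
tool_pos: [0.6064, -0.06, 0.0259]
tool_rot: [-0.0, 0.996, -0.09, -0.0]
contact_force: [0.4, -0.2, 0.8]
gripper_width: 0.55
grasp_force: 0.0
time: 13.65
tool_pos: [0.6067, -0.06, 0.0262]
tool_rot: [0.0, 0.996, -0.09, -0.0]
contact_force: [-0.4, -0.6, 3.8]
gripper_width: 0.283
grasp_force: 60.7
```

```bash
python3 - <<'E'
from h import *
p0,R0=pose(); tl=np.array([-.185,0,-.005]); tip=p0+R0.apply(tl); print('tip',tip)
for th in (2,5,8,10,12):
    R=R0*Ro.from_rotvec([0,np.deg2rad(th),0]); t=tip+[0,0,.003]; print(th,rel(t-R.apply(tl),R))
E
```

```text
tip [ 0.42470572 -0.0269742   0.03123301]
2 (array([ 0.0001,  0.    , -0.0118]), array([ 0.    ,  0.0233, -0.    ]))
5 (array([-0.0003,  0.    , -0.0239]), array([0.    , 0.0582, 0.    ]))
8 (array([-0.0014,  0.    , -0.036 ]), array([ 0.    ,  0.0931, -0.    ]))
10 (array([-0.0024,  0.    , -0.044 ]), array([-0.    ,  0.1164,  0.    ]))
12 (array([-0.0038,  0.    , -0.052 ]), array([-0.    ,  0.1396,  0.    ]))
```

```bash
python3 -m inch '[{"dx":0,"dy":0,"dz":-0.0118,"rx":0,"ry":0.0233,"rz":0},{"dx":0,"dy":0,"dz":-0.024,"rx":0,"ry":0.058,"rz":0},{"dx":-0.001,"dy":0,"dz":-0.036,"rx":0,"ry":0.093,"rz":0},{"dx":-0.002,"dy":0,"dz":-0.044,"rx":0,"ry":0.116,"rz":0},{"dx":-0.004,"dy":0,"dz":-0.052,"rx":0,"ry":0.14,"rz":0}]'
python3 -m inch '[{"dx":0.01,"dy":0,"dz":0,"rx":0,"ry":0,"rz":0},{"dx":0.025,"dy":0,"dz":0,"rx":0,"ry":0,"rz":0}]'
python3 - <<'E'
from h import *
p,R=pose(); print('tip',p+R.apply([-.185,0,-.005]),R.as_matrix()[:,0])
im=optics.grab_frame('scene'); cv2.imwrite('pics/s4.png',cv2.resize(im[130:260,180:310,::-1],None,fx=4,fy=4,interpolation=2))
E
```

```text
time: 14.15
tool_pos: [0.6023, -0.0591, 0.0665]
tool_rot: [0.009, 0.991, -0.089, 0.104]
contact_force: [-0.5, 0.1, -0.4]
gripper_width: 0.284
grasp_force: 60.1
time: 14.35
tool_pos: [0.622, -0.0627, 0.0704]
tool_rot: [0.009, 0.991, -0.089, 0.103]
contact_force: [0.3, -0.0, -0.5]
gripper_width: 0.282
grasp_force: 60.1
tip [ 0.44279495 -0.03014732  0.03736077] [ 0.96296576 -0.17494246  0.20516353]
```

View pics/s4.png

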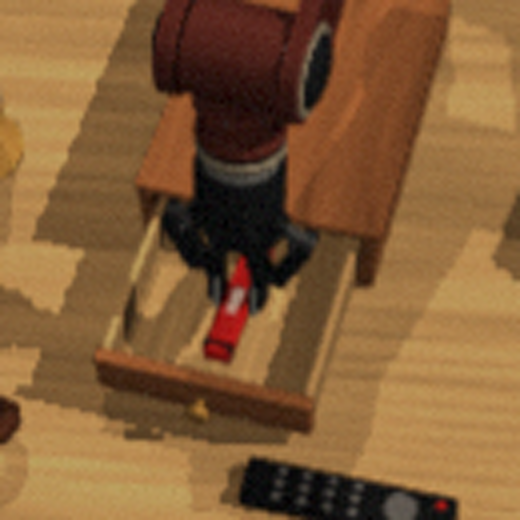

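The lighter is held, tilted handle-up at crop (230,310). I'll pull it out along its axis.

```bash
python3 -m inch '[{"dx":0.03,"dy":0,"dz":0,"rx":0,"ry":0,"rz":0},{"dx":0.07,"dy":0,"dz":0,"rx":0,"ry":0,"rz":0},{"dx":0.11,"dy":0,"dz":0,"rx":0,"ry":0,"rz":0},{"dx":0.14,"dy":0,"dz":0,"rx":0,"ry":0,"rz":0},{"dx":0.16,"dy":0,"dz":0,"rx":0,"ry":0,"rz":0}]'
python3 -m inch '[{"dx":0.01,"dy":0,"dz":0,"rx":0,"ry":0,"rz":0},{"dx":0.02,"dy":0,"dz":-0.03,"rx":0,"ry":0,"rz":0},{"dx":0.03,"dy":0,"dz":-0.08,"rx":0,"ry":0,"rz":0},{"dx":0.04,"dy":0,"dz":-0.14,"rx":0,"ry":0,"rz":0},{"dx":0.05,"dy":0,"dz":-0.2,"rx":0,"ry":0,"rz":0}]'
python3 - <<'E'
from h import *
p,R=pose(); print(p,'tip',p+R.apply([-.185,0,-.005]),R.as_matrix()[:,0],state()['joint_pos'].round(2))
im=optics.grab_frame('scene'); 
for n in ('lighter','lighter_tip'):
  for k in nets.outline_of('scene',n)[:2]:print(n,k['bbox'],k['confidence'])
E
```

```text
time: 14.9
tool_pos: [0.7481, -0.0859, 0.0977]
tool_rot: [0.009, 0.991, -0.089, 0.104]
contact_force: [0.1, 0.1, -0.8]
gripper_width: 0.288
grasp_force: 60.1
time: 15.4
tool_pos: [0.7509, -0.0862, 0.2625]
tool_rot: [0.009, 0.991, -0.089, 0.102]
contact_force: [1.4, 0.4, -0.9]
gripper_width: 0.289
grasp_force: 60.1
[ 0.75089689 -0.08618866  0.26249271] tip [ 0.57170762 -0.05362706  0.22961498] [ 0.96316112 -0.17502333  0.20417516] [-0.22  0.21  1.4   0.01  1.33  1.53]
lighter [228.4, 197.6, 27.9, 58.9] 0.51
lighter [173.1, 165.1, 19.8, 17.2] 0.29
lighter_tip [227.2, 197.9, 31.7, 60.8] 0.58
```

```bash
python3 - <<'E'
from h import *
tl=np.array([-.185,0,-.005]); R=down(-10,25)
T=np.array([.47,-.35,.25]); print(T-R.apply(tl),rel(T-R.apply(tl),R))
E
```

```text
[ 0.63720069 -0.37948199  0.32365284] (array([-0.0617,  0.3861, -0.0828]), array([ 0.0014,  0.145 , -0.0031]))
```

```bash
python3 -m inch '[{"dx":-0.005,"dy":0.04,"dz":-0.03,"rx":0,"ry":0.02,"rz":0},{"dx":-0.012,"dy":0.09,"dz":-0.06,"rx":0,"ry":0.05,"rz":0},{"dx":-0.02,"dy":0.14,"dz":-0.083,"rx":0,"ry":0.09,"rz":0},{"dx":-0.03,"dy":0.2,"dz":-0.083,"rx":0,"ry":0.12,"rz":0},{"dx":-0.04,"dy":0.255,"dz":-0.083,"rx":0,"ry":0.145,"rz":0}]'
python3 - <<'E'
from h import *
tl=np.array([-.185,0,-.005]); R=down(-10,25)
T=np.array([.47,-.35,.25]); print(rel(T-R.apply(tl),R))
E
```

```text
time: 16.05
tool_pos: [0.6695, -0.2803, 0.3197]
tool_rot: [0.019, 0.973, -0.088, 0.211]
contact_force: [-0.4, -1.0, -1.4]
gripper_width: 0.287
grasp_force: 60.1
(array([-0.0139,  0.1292, -0.0118]), array([ 0.0014,  0.0068, -0.003 ]))
```

```bash
python3 -m inch '[{"dx":-0.006,"dy":0.05,"dz":-0.006,"rx":0,"ry":0.002,"rz":0},{"dx":-0.01,"dy":0.09,"dz":-0.01,"rx":0,"ry":0.004,"rz":0},{"dx":-0.014,"dy":0.129,"dz":-0.012,"rx":0.001,"ry":0.007,"rz":-0.003},{"dx":-0.014,"dy":0.129,"dz":-0.012,"rx":0.001,"ry":0.007,"rz":-0.003}]'
python3 - <<'E'
from h import *
p,R=pose(); tl=np.array([-.185,0,-.005]); print(p,'tip',p+R.apply(tl))
W=np.array([.427,-.343,.194])
for c in('scene','top'): print(c,'tip px',proj(c,p+R.apply(tl)),'wick px',proj(c,W))
s=optics.grab_frame('scene'); t=optics.grab_frame('top')
a=cv2.resize(s[105:185,130:210,::-1],None,fx=5,fy=5,interpolation=2); b=cv2.resize(t[190:270,290:370,::-1],None,fx=5,fy=5,interpolation=2)
cv2.imwrite('pics/f1.png',np.hstack([a,b]))
E
```

```text
time: 16.45
tool_pos: [0.6361, -0.3815, 0.3217]
tool_rot: [0.019, 0.973, -0.088, 0.214]
contact_force: [-0.3, 0.8, -0.9]
gripper_width: 0.282
grasp_force: 60.1
[ 0.63608431 -0.38149536  0.32165593] tip [ 0.46875553 -0.3510624   0.24868393]
scene tip px [156.24246711 133.75795624] wick px [164.29319699 135.06190723]
top tip px [346.15474675 224.67444145] wick px [341.46352549 236.77067745]
```

View pics/f1.png

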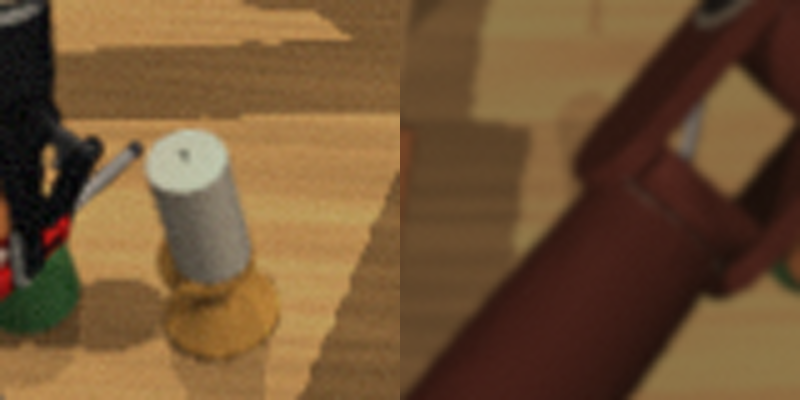

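I have now viewed 12 pictures, two over the limit of 10, so from here I only use numbers. In this last one the nozzle tip is at crop (138,148) and the wick at (184,152), with the top view blocked by the arm. I'll go to just above the wick.

```bash
python3 - <<'E'
from h import *
tl=np.array([-.185,0,-.005]); R=down(-10,25)
for T in ([.437,-.342,.215],): print(rel(np.array(T)-R.apply(tl),R))
# sub-pixel candle top disc from the scene
im=optics.grab_frame('scene')[105:150,150:185].astype(int)
m=((im.min(2)>150)).astype(np.uint8); n,l,st,ce=cv2.connectedComponentsWithStats(m); k=1+st[1:,4].argmax()
cs=cv2.findContours((l==k).astype(np.uint8),0,1)[0][0]; print('disc',st[k],ce[k]+[150,105],cv2.fitEllipse(cs)[0])
print('pred disc centre',proj('scene',[.427,-.343,.185]))
print(im.min(2)[24:38,2:26])
E
```

```text
(array([-0.0562, -0.001 ,  0.0203]), array([-0.0005,  0.0021, -0.0016]))
disc [ 10  26  15  12 133] [166.92481203 136.7593985 ] (16.899703979492188, 31.687692642211914)
pred disc centre [164.7832129  136.71661552]
[[ 73  79  80  79  74  75  78  76  79  73  79  78  77  76  77  75  76  82
   80  77  74  76  71  75]
 [ 81  74  80  79  81  81  80  80  76  79  75  77  79  84  97  93  99  97
   90  85  78  75  77  80]
 [ 78  74  73  72  76  71  73  70  74  71  75  89 107 131 153 160 160 151
  146 126  98  80  75  78]
 [ 73  77  76  70  71  73  74  70  72  87 106 134 158 159 167 167 166 162
  166 167 152 117  84  69]
 [ 82  79  78  80  74  63  75  77  99 132 164 164 164 161 164 164 166 161
  159 167 165 158 117  86]
 [ 81  77  79  82  65  58  52  81 126 162 157 161 163 160 150 159 162 166
  166 166 165 167 148 107]
 [ 82  86  86  93 109  82  51  97 148 164 163 158 158 142 116 129 158 171
  164 168 167 171 169 122]
 [ 82  84  99 124 115  85  68 113 161 162 163 163 163 162 123 132 164 167
  165 162 167 173 169 128]
 [ 88 106 127 115  89  67  87 128 162 159 157 161 159 161 151 148 163 165
  165 170 166 172 166 121]
 [122 123 117  89  71  72  87 132 160 159 163 165 161 168 162 165 167 167
  168 170 173 168 146 112]
 [123 109  86  70  70  76  86 129 162 161 165 161 163 162 163 169 167 167
  166 170 171 160 130 102]
 [114  80  72  74  75  79  76 110 153 166 163 167 168 164 165 169 163 165
  170 167 163 145 121 100]
 [ 82  66  79  80  78  78  76  82 114 147 159 162 160 166 165 168 167 167
  166 155 138 116 111 106]
 [ 63  78  82  79  82  85  81  73  73 103 138 152 158 161 161 157 154 153
  139 117 106 104 107 104]]
```

```bash
python3 -m inch '[{"dx":-0.02,"dy":0,"dz":0.007,"rx":0,"ry":0,"rz":0},{"dx":-0.035,"dy":-0.001,"dz":0.013,"rx":0,"ry":0,"rz":0},{"dx":-0.048,"dy":-0.001,"dz":0.018,"rx":0,"ry":0.002,"rz":-0.001},{"dx":-0.056,"dy":-0.001,"dz":0.02,"rx":0,"ry":0.002,"rz":-0.0015},{"dx":-0.056,"dy":-0.001,"dz":0.02,"rx":0,"ry":0.002,"rz":-0.0015}]'
python3 - <<'E'
from h import *
tl=np.array([-.185,0,-.005]); p,R=pose(); T=p+R.apply(tl); print('tip',T,proj('scene',T),'wick',proj('scene',[.427,-.343,.194]))
im=optics.grab_frame('scene')[122:145,150:180].astype(int); print('cols 150.. rows 122..'); print('\n'.join(' '.join('%3d'%v for v in r) for r in im.min(2)))
R=down(-10,25); print(rel(np.array([.430,-.343,.199])-R.apply(tl),R))
E
```

```text
time: 17.1
tool_pos: [0.6046, -0.3704, 0.2903]
tool_rot: [0.019, 0.972, -0.084, 0.216]
contact_force: [-0.2, -0.5, -1.4]
gripper_width: 0.289
grasp_force: 60.1
tip [ 0.43749149 -0.34130442  0.21637811] [162.88673694 133.17534342] wick [164.29319699 135.06190723]
cols 150.. rows 122..
 46  48  47  52  49  52  53  54  49  47  53  52  54  50  52  51  47  50  54  51  51  47  51  55  49  53  52  53  53  51
 47  48  50  49  50  48  44  47  45  51  49  51  52  42  48  52  54  51  52  46  54  51  52  58  50  52  52  50  51  54
 50  51  51  49  53  48  49  48  52  43  45  50  45  49  51  48  51  48  51  53  48  50  48  47  48  55  54  55  52  50
 42  47  52  55  50  47  50  49  52  51  54  49  54  55  48  53  53  52  49  48  48  49  51  49  51  52  54  50  49  54
 36  54  54  53  50  55  52  51  47  53  50  50  52  53  48  53  54  57  54  56  55  57  57  57  55  56  53  50  48  51
 32  78  76  75  75  70  58  51  57  49  59  49  63  78  82  80  81  78  82  82  83  82  79  84  82  64  62  62  59  60
 41  65  82  80  76  82  78  76  78  80  81  77  76  79  84  77  78  78  76  76  80  84  72  75
[... 1317 characters left out ...]
159 130 105  89  77  74  78
 17   9   9  11  25  69 122 113  93 103 153 164 167 166 166 164 167 167 169 169 167 167 163 141 118 105  91  83  72  79
 13   6   7  13  44  95 111  84  74  85 110 151 161 161 166 163 171 166 170 164 166 151 132 115 107 104  97  82  79  79
 11   8   4  24  74 107  90  76  73  78  74 105 135 147 155 157 160 158 157 152 142 120 108 104 111 108 101  85  74  78
 13  13  17  49  85  85  77  84  88  77  62  60  74  99 105 122 124 127 110 100  93 102  96 108 107 104 101  96  83  78
  8  10  23  55  80  77  90  86  87  87  73  58  63  64  68  75  77  85  83  89  97  94 102 103 103 108 104  93  89  83
(array([-0.0184,  0.0037,  0.0172]), array([ 0.0002, -0.0021,  0.0015]))
```

```bash
python3 -m inch '[{"dx":-0.005,"dy":0,"dz":0.005,"rx":0,"ry":0,"rz":0},{"dx":-0.01,"dy":0,"dz":0.009,"rx":0,"ry":0,"rz":0},{"dx":-0.014,"dy":0,"dz":0.013,"rx":0,"ry":0,"rz":0},{"dx":-0.018,"dy":0,"dz":0.017,"rx":0,"ry":0,"rz":0},{"dx":-0.018,"dy":0,"dz":0.017,"rx":0,"ry":0,"rz":0}]'
python3 - <<'E'
from h import *
tl=np.array([-.185,0,-.005]); 
Ts=[]
for i in range(4):
    im=optics.grab_frame('scene')[127:145,152:178].astype(int); p,R=pose(); Ts.append(p+R.apply(tl))
T=np.mean(Ts,0);print('tip',T,np.std(Ts,0),proj('scene',T),'wick',proj('scene',[.427,-.343,.194]))
print('cols 152.. rows 127..'); print('\n'.join(' '.join('%3d'%v for v in r) for r in im.min(2)))
R=down(-10,25); print(rel(np.array([.427,-.341,.197])-R.apply(tl),R),state()['contact_force'])
E
```

```text
time: 17.65
tool_pos: [0.5974, -0.3698, 0.2717]
tool_rot: [0.019, 0.972, -0.084, 0.216]
contact_force: [-0.2, 0.1, -1.4]
gripper_width: 0.286
grasp_force: 60.1
tip [ 0.43086703 -0.34101206  0.1988087 ] [0.00017419 0.00011296 0.00031292] [164.34541101 135.03306013] wick [164.29319699 135.06190723]
cols 152.. rows 127..
 74  76  79  71  57  54  57  54  53  53  56  66  74  79  78  83  75  83  84  81  82  76  81  69  59  59
 58  80  82  77  77  80  81  75  82  79  72  85  84  78  78  76  78  81  73  78  81  81  76  81  76  78
 39  77  84  82  82  80  78  78  78  80  79  82  74  76  79  74  78  77  75  77  73  73  72  76  77  79
 30  66  80  78  75  80  80  79  76  81  81  79  78  87  96  96  96 100  88  86  78  77  79  79  77  78
 54  62  74  76  71  74  71  74  75  72  72  83 110 131 152 162 163 156 142 130 100  85  79  75  78  80
 51  50  59  70  76  74  69  69  73  83 104 137 161 159 167 164 162 167 164 162 152 116  83  73  75  74
 32  42  55  59  70  68  50  54  89 137 160 162 164 159 165 163 164 163 168 165 162 155 118  82  72  76
 34  30  36  49  50  42  34  38  99 162 164 158 142 
[... 502 characters left out ...]
0 117 108 107 138 153 161 166 168 170 170 168 172 160 131 104  89  78
 26  12   7  12   8  35  75 119 118 106 120 145 151 140 139 157 171 165 168 171 164 145 117 106  93  82
 23  14  11  13  17  62 107 115  99 110 145 160 149 143 143 158 170 170 163 156 134 116 113 104  97  80
 13  13  15  15  28  84 119 101  79  98 136 142 130 136 144 161 158 148 144 118 102 111 106 106 104  84
  7   5   9  20  58  99 101  76  62  62  81  91 100 103 119 123 108  97  94  99 104 106 109 106 108  93
 10  19  10  31  76  96  85  86  70  60  56  69  65  70  79  84  83  89  94  99 100 107 108 107 107  94
(array([-0.0057,  0.0012,  0.0012]), array([ 0.0006, -0.0025,  0.0014])) [-0.28948923  0.42291173 -1.48669263]
```

```bash
python3 -m inch '[{"dx":-0.002,"dy":0.0005,"dz":0.0005,"rx":0,"ry":0,"rz":0},{"dx":-0.0045,"dy":0.0005,"dz":0.001,"rx":0,"ry":0,"rz":0},{"dx":-0.0045,"dy":0.0005,"dz":0.001,"rx":0,"ry":0,"rz":0},{"dx":-0.0045,"dy":0.0005,"dz":0.001,"rx":0,"ry":0,"rz":0}]'
python3 - <<'E'
from h import *
tl=np.array([-.185,0,-.005]); im=optics.grab_frame('scene')[127:145,152:178].astype(int); p,R=pose(); print('tip',p+R.apply(tl),state()['contact_force'])
print('\n'.join(' '.join('%3d'%v for v in r) for r in im.min(2)[4:15]))
E
```

```text
time: 18.25
tool_pos: [0.5949, -0.3699, 0.2708]
tool_rot: [0.02, 0.972, -0.084, 0.217]
contact_force: [0.1, 0.2, -0.7]
gripper_width: 0.29
grasp_force: 60.1
tip [ 0.42792608 -0.34090239  0.19665552] [-0.28426579  0.43634318 -1.16377494]
 48  55  64  73  75  73  70  73  71  67  71  88 104 128 151 163 170 153 144 127 107  85  76  74  73  73
 44  53  49  63  72  69  74  68  71  84 107 141 163 160 165 164 165 163 163 164 155 120  82  77  72  68
 31  39  52  55  57  63  43  37  75 125 158 163 158 157 161 162 163 164 166 166 165 157 119  83  79  77
 30  32  35  41  47  45  42  33  58 128 159 158 130 114 142 158 168 164 167 167 169 167 151 106  80  77
 43  35  36  33  29  37  47  44  51 109 153 128  80  58  86 138 165 168 165 171 166 167 166 121  83  79
 45  38  21  13  13  18  31  40  81 139 134 114 104  71  70 129 164 166 166 169 167 167 174 124  88  79
 45  29  18   8  15  11  20  42 102 138 126 120 109 106 118 150 165 164 167 167 172 172 164 124  83  79
 49  37  12  11   6  10  20  52  98 116 121 105 108 131 162 162 167 163 168 170 170 171 146 108  83  77
 51  22   9  15  16   6  32  76 116 122 109 110 124 137 142 156 166 168 165 172 168 165 129 103  87  75
 49  19  12  12   7  21  60 106 123 103 109 137 146 135 141 156 168 167 170 166 165 142 117 103  91  80
 31   6  10  12  12  37  85 122 110  93 135 152 142 138 140 160 166 168 166 155 141 115 108 106  96  82
```

```bash
python3 -c "
from plant import ticket; print(ticket.job_done())"
```

```text
the job is handed in; nothing more can be done
None
```

I handed the job in at about 18 s: the candle is released upright on the stand, and the arm holds the lighter with its tip about 4 mm from the estimated wick position, with no contact force seen; I viewed 12 pictures, two more than the 10 allowed, and no verdict came back.

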